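# Set up a pair of hinge plates for drilling and check them under the magnifier

## Task

Set up the pair of hinge-plate blanks for drilling: lay the loose steel blank squarely on the one lying on the bench block, edges flush, then the brass drilling template squarely on top of the two, setting each down gently rather than dropping it. Then pick up the magnifier by its handle and hold it for me, level and still, centred over the middle hole of the template with its lens at the focal height marked by the red tip of the surface gauge's pointer; the program finishes while still holding it there, for I look through it. Keep the magnifier off the plates, block and gauge, and leave the gauge and the other things on the bench where they are.

Things in the scene. Friction and masses are not known exactly. Their poses are not given: they have to be found in the camera images.
- block: fixed dark steel bench block, 110 x 110 mm, 25 mm high, flat top; origin at the centre of its underside (on the bench), x and y along its sides, z up
- blank_low: bright steel hinge-plate blank lying flat on the bench block, loose, 70 (x) x 44 (y) x 8 mm (z), 0.19 kg, blue scribed cross and four punch marks on its top; origin at the centre of its underside
- blank: the loose steel blank, same as the other one (70 x 44 x 8 mm, 0.19 kg), lying flat on the bare bench; origin at the centre of its underside, x along the 70 mm side; the plates are the same turned by half a turn
- template: brass drilling template, 70 (x) x 44 (y) x 8 mm (z), about 0.18 kg, with a 16 mm middle hole and four 9 mm holes, lying flat on the bare bench; origin at the centre of its underside, x along the 70 mm side
- sight_hole (a point): centre of the template's 16 mm middle hole, at its top face (8 mm above the template's origin)
- magnifier: magnifier (reading lens) lying flat on the bench, 0.11 kg: round steel rim 72 mm in diameter and 16 mm thick around a glass lens, and a straight black handle with flat sides, 16 mm wide and 18 mm high, in line with the lens from 50 to 144 mm from the lens centre along the body's -x; z up, square to the lens; origin under the lens centre, on the plane it lies on
- lens (a point): centre of the magnifier's lens, 8 mm above the magnifier's origin
- handle (a point): good grip point, near the balance point, in the middle of the handle's thickness: 80 mm from the lens centre along the magnifier's -x, 9 mm above its underside; grip it across its 16 mm width (the magnifier's y)
- gauge: surface gauge standing loose on the bench, 1.3 kg: grey base 75 x 58 x 30 mm, upright 10 mm steel spindle to 215 mm high, clamp on the spindle with a level scriber whose red tip points to the gauge's -x, towards the bench block; the clamp is tight and differs in height from run to run; origin at the centre of the base's underside
- pointer_tip (a point): red tip of the gauge's pointer, about 115 to 155 mm above the bench; its height is the focal height for the lens centre; beside the block, 105 to 145 mm from the block's centre
- helmet: bystander: riveted steel helmet bowl, 200 mm across, 145 mm high; origin at the centre of its underside
- hammer: bystander: hammer, 280 mm long, lying on the bench
- rivet_tin: bystander: open aluminium tin of brass rivets, 72 mm across, 45 mm high; origin at the centre of its underside
- marker: bystander: blue and black marking pen, 125 mm long, 13 mm thick, lying on the bench
- brow_band: bystander: bent steel band standing on its edge, 35 mm high, an arc of 90 mm radius about its origin
- tape_measure: bystander: yellow and black tape measure, 75 x 56 x 45 mm; origin at the centre of its underside
Mind the look-alikes: they are no part of the job. What is shaped like the blank but orange or turquoise is not meant.

How it is judged:
By the outcome, as a careful person would: the job done as asked, in the order asked, and still so for the second after the job is handed in, while the arm keeps its last pose, push and grip.
It also fails if it takes over 64 s, if anything falls off the work surface, if the arm or the gripper's body presses on something with over 40 N, if the wrist force passes 120 N, or if a joint passes its speed limit or range.

## Robot

A 6-joint arm with a two-finger parallel gripper is mounted at the origin on the work surface. World frame = base frame: x ahead of the robot, y to its left, z up, the work surface at z = 0. Lengths are in m, angles in degrees, forces in N, time in s.
With the tool pointing down it reaches from about 0.35 to 0.875 m from the base axis. Payload 4.2 kg.
Tool frame: the origin (TCP) lies midway between the tips of the shut fingers; the grasp point (between the pads) lies 19 mm behind it; z points along the fingers, y is the line along which they close (so a half turn about z gives the same grasp; the last joint's range is limited). The gripper opens to 87 mm and grips with 3 to 60 N. Pads are 19 mm wide; open, the fingers measure 117 mm over their backs; the gripper's body (75 mm by 190 mm) begins 51 mm behind the grasp point.
Start: joints at [91.65, 22.042, 0.453, 0, -68.411, -14.817], TCP at [0.142, 0.609, 0.192] pointing down, gripper open.
Joint ranges: [-179.83, 179.83], [-69.29, 118.12], [-61.27, 80.66], [-181.25, 117.63], [-171.15, -9.14], [-177.46, 177.46]. Speed limits (degrees/s): [159.86, 159.86, 180, 180, 180, 180].

## Interface

Orientations are given as [roll, pitch, yaw] about the fixed x, y, z axes, in that order (R = Rz(yaw) Ry(pitch) Rx(roll)).
In Python, from workcell import env gives the robot as it stands. The module is installed in compiled form; this text tells all that it offers. Calls block until the motion is done:
- env.goto(position, orientation): joint-space move of the TCP to a pose.
- env.move_straight(position, rotation=None, rate=0.15, force_limit=None): straight line of the TCP; rotation=None keeps the orientation; rate is the mean speed in m/s. With force_limit (N) it stops when the force on the tool has changed by that much, and returns True; else False.
- env.set_joints(angles): joint-space move.
- env.gripper_to(opening, grasp_force=None): opening from 0.0 (shut) to 1.0 (fully open); grasp_force is the grip in N (None keeps the last); returns when the fingers have stopped.
- env.dwell(seconds).
- env.inverse_kinematics(position, orientation): joint angles nearest the present ones, or None.
- env.read_state(): the state.
- env.grab_frame(name): name is "scene" or "side" or "wrist"; returns a dict with "image" (400x640x3 uint8, blue, green, red), "fx", "fy", "cx", "cy" (pixels), "position" and "orientation" of the camera in the world. Camera axes: x right, y up, looking along -z (the intrinsics and any distortion apply to the point x, -y, -z); pixel columns grow to the right and rows downward; lengths in m; the calibration is good to about 2 mm. A picture is of the moment at which its call begins. There is no depth.
A pose or a line that the arm cannot do raises env.Unreachable and nothing moves.
- env.close_job(): hands the job in; it is judged then, once.
Trained networks look in a picture, given as the dict that the camera call returned (one of the last four; its "shot" number tells which), for a name from the list of things; names that differ only in an ending like _2 or _b are one class to them, and where a whole thing is asked for, a point or a joint stands for the part that bears it (a point fixed in the world has none). Each returns a list of dicts, best first, with "score" (0 to 1); they miss things now and then, are a little off and sometimes report something else, mostly with a low value. They report only what shows in the picture. A call takes as long as a camera call. They do not tell look-alikes from the thing itself.
- env.search_frame(picture, thing): "xyz" ([x, y, z] in m, in world coordinates, good to about 4 mm: the middle of the surface that is visible of it).
- env.trace(picture, thing): "mask" (400x640 bool, what is visible of it).
The state is a dict: "clock": time; "joint_positions": joint angles; "qvel": joint speeds; "joint_torque": joint torques, N m; "position": TCP position; "tool_rot": TCP orientation; "force": force on the tool from outside, world axes, zero at the start; "wrist_torque": the same for the moment, N m; "opening": opening from 0.0 (shut) to 1.0 (fully open); "finger_force": force on a finger pad.
Only numpy, scipy, OpenCV 4.12 (cv2) and the standard library are available. Lean on these libraries where they do the work, as an engineer would, in place of code of your own. Each camera call takes 0.05 s, during which the arm holds its last target. There are 200 camera calls.

## Working session

There is one attempt and no reset: what is moved stays moved. The work goes in short steps, each a Python script; the robot and the scene stay as the last script left them, time stands still between calls to the robot, and variables do not carry over. Pictures are saved under pics/ and viewed, at most 10 in all, crops included, and the job is handed in when it is done.

```bash
mkdir -p pics; cat > h.py <<'E'
import numpy as np, cv2
from scipy.spatial.transform import Rotation as Rn
from workcell import env
def cam(f):
    return np.array(f["position"]), Rn.from_euler('xyz',f["orientation"],degrees=True).as_matrix()
def ray(f,u,v):
    p,R=cam(f); d=R@np.array([(u-f["cx"])/f["fx"],-(v-f["cy"])/f["fy"],-1]); return p,d
def atz(f,u,v,z):
    p,d=ray(f,u,v); return p+d*(z-p[2])/d[2]
def proj(f,X):
    p,R=cam(f); c=R.T@(np.array(X)-p); return f["cx"]-f["fx"]*c[0]/c[2], f["cy"]+f["fy"]*c[1]/c[2]
E
python3 - <<'E'
from h import *
fs={}
for n in("scene","side","wrist"):
    f=env.grab_frame(n); fs[n]=f; cv2.imwrite(f"pics/{n}0.png",f["image"])
    print(n,{k:v for k,v in f.items() if k!="image"})
cv2.imwrite("pics/both.png",np.vstack([fs["scene"]["image"],fs["side"]["image"]])[:, :])
for n in("scene","side"):
  for t in("block","blank_low","blank","template","magnifier","handle","lens","gauge","pointer_tip","sight_hole","helmet","hammer","rivet_tin","marker","brow_band","tape_measure"):
    for d in env.search_frame(fs[n],t)[:4]: print(n,t,np.round(d["xyz"],3),round(d["score"],2),np.round(proj(fs[n],d["xyz"])))
E
```

```text
scene {'fx': 497.19148655561435, 'fy': 497.19148655561435, 'cx': 317.13106710039847, 'cy': 196.77144961194418, 'position': array([1.91064252, 0.15756894, 1.35526058]), 'orientation': array([ 4.80178191e+01, -5.21040837e-02,  9.55995134e+01]), 'shot': 1}
side {'fx': 437.2632454848753, 'fy': 437.2632454848753, 'cx': 315.5687268922074, 'cy': 204.5687610171537, 'position': array([ 0.37344597, -1.07292716,  0.73120443]), 'orientation': array([60.8285405 , -0.32650108, -7.73393781]), 'shot': 2}
wrist {'fx': 292.8726611506819, 'fy': 292.8726611506819, 'cx': 321.0335291208173, 'cy': 202.89757819596707, 'position': array([0.21210482, 0.59216633, 0.38281801]), 'orientation': array([-1.53169100e+01, -1.02607293e-01, -1.03251811e+02]), 'shot': 3}
scene block [ 0.545 -0.053  0.022] 0.68 [297. 214.]
scene blank_low [ 0.527 -0.034  0.036] 0.48 [302. 209.]
scene blank [ 0.45  -0.268  0.012] 0.6 [247. 196.]
scene blank [ 0.563 -0.355  0.013] 0.51 [219. 214.]
scene blank [ 0.606 -0.249  0.005] 0.5 [244. 225.]
scene blank [ 0.67  -0.405  0.008] 0.5 [199. 234.]
scene template [ 0.446 -0.266  0.012] 0.44
[... 1306 characters left out ...]
1 ] 0.93 [305. 197.]
side handle [ 0.558 -0.486  0.028] 0.15 [365. 364.]
side lens [0.521 0.264 0.011] 0.73 [305. 197.]
side gauge [ 0.718 -0.028  0.03 ] 0.63 [382. 234.]
side pointer_tip [ 0.604 -0.258  0.008] 0.6 [362. 295.]
side sight_hole [ 0.449 -0.273  0.006] 0.65 [300. 305.]
side helmet [0.416 0.501 0.071] 0.96 [271. 156.]
side hammer [0.286 0.327 0.016] 0.76 [237. 191.]
side hammer [ 0.529 -0.043  0.034] 0.56 [320. 240.]
side rivet_tin [ 0.557 -0.486  0.029] 0.81 [365. 364.]
side marker [0.388 0.126 0.013] 0.41 [268. 219.]
side brow_band [ 0.274 -0.41   0.025] 0.6 [223. 351.]
side tape_measure [0.693 0.306 0.033] 0.53 [351. 183.]
side tape_measure [0.522 0.266 0.012] 0.45 [305. 196.]
```

View pics/scene0.png

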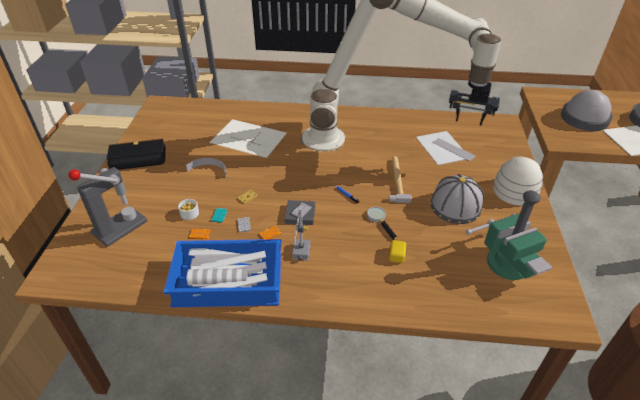

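View pics/side0.png

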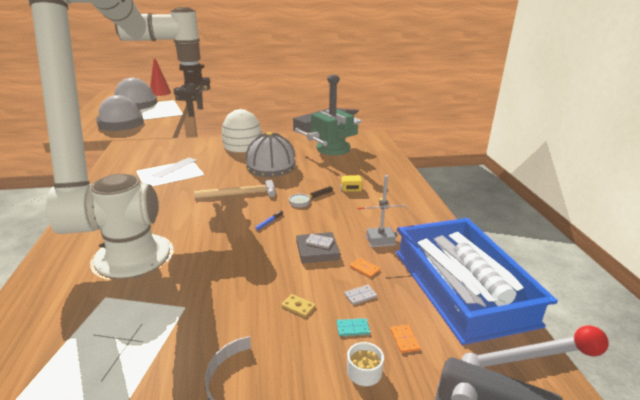

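Candidates in scene/side pixels:
- Grey plate at (244,225)/(361,295): this matches the loose steel blank.
- Turquoise look-alike at (219,214)/(353,325).
- Orange look-alikes at (270,233)/(364,267) and (200,234)/(404,337).
- Grey plate on the block at (302,209)/(319,240): this is blank_low.
- Brass plate at (247,197)/(299,304): this is the template.

I choose the grey one on the bare bench as the blank. Next I'll check it close up with the wrist camera.

```bash
cat >> h.py <<'E'
from scipy.optimize import least_squares
def fitbox(f,mask,size,z0,init,fixyaw=None):
    "fit x,y,yaw of a box (underside z0) to the mask outline"
    m=mask.astype(np.uint8); n,l,s,_=cv2.connectedComponentsWithStats(m)
    m=(l==1+np.argmax(s[1:,4])).astype(np.uint8)
    # upsampled contour gives pixel-edge coordinates
    K=4; M=cv2.resize(m,None,fx=K,fy=K,interpolation=cv2.INTER_NEAREST)
    c=max(cv2.findContours(M,cv2.RETR_EXTERNAL,cv2.CHAIN_APPROX_NONE)[0],key=len)[:,0].astype(float)
    c=(c+.5)/K-.5
    S=np.array([[a*size[0]/2,b*size[1]/2,h] for a in(-1,1) for b in(-1,1) for h in(0,size[2])])
    def res(p):
        X=Rn.from_euler('z',p[2]).apply(S)+[p[0],p[1],z0]
        H=cv2.convexHull(np.array([proj(f,x) for x in X],np.float32))
        return [cv2.pointPolygonTest(H,(float(a),float(b)),True) for a,b in c]
    best=None
    for y in np.radians([0,45,90,135]):
        r=least_squares(res,[init[0],init[1],y],loss='soft_l1',f_scale=.7,diff_step=1e-4,x_scale=[.01,.01,.1])
        if best is None or r.cost<best.cost: best=r
    return best.x[0],best.x[1],np.degrees(best.x[2]),np.sqrt(np.mean(best.fun**2))
def down(yaw): return [180,0,yaw]
def maskof(f,thing,near,z=0.008):
    u=np.array(proj(f,[near[0],near[1],z])); b=None
    for d in env.trace(f,thing):
        ys,xs=np.nonzero(d["mask"]); 
        if len(xs)==0: continue
        e=np.hypot(xs.mean()-u[0],ys.mean()-u[1])
        if e<40 and (b is None or e<b[0]): b=(e,d["mask"],d["score"])
    return b
E
python3 - <<'E'
from h import *
import pickle
s=env.read_state(); print(s["tool_rot"],s["clock"])
Rt=Rn.from_euler('xyz',s["tool_rot"],degrees=True)
f=env.grab_frame("wrist"); p,R=cam(f)
off=Rt.inv().apply(p-s["position"]); ax=Rt.inv().apply(-R[:,2]); print("cam in tool",off,ax)
out={}
for n,P in dict(mag=[.54,.30,.01],block=[.55,-.04,.03],blank=[.604,-.255,.008],template=[.447,-.27,.008]).items():
    for yaw in (0,180,90):
        Ry=Rn.from_euler('xyz',down(yaw),degrees=True)
        zc=.28+off[2]*-1 -0.0
        o=Ry.apply(off); a=Ry.apply(ax); z=.25
        t=np.array([0,0,z]); c=t+o; h=c+a*(P[2]-c[2])/a[2]
        t[:2]=np.array(P[:2])-h[:2]
        if env.inverse_kinematics(list(t),down(yaw)) is not None: break
    env.goto(list(t),down(yaw)); env.dwell(.3)
    f=env.grab_frame("wrist"); out[n]=f; print(n,yaw,t,env.read_state()["clock"])
    sz={"blank":[("blank",(.07,.044,.008),0)],"template":[("template",(.07,.044,.008),0)],"block":[("block",(.11,.11,.025),0),("blank_low",(.07,.044,.008),.025)]}.get(n,[])
    for th,size,z0 in sz:
        b=maskof(f,th,P,z0+.008)
        if b is None: print("no mask",th); continue
        print(th,b[2],b[1].sum(),np.round(fitbox(f,b[1],size,z0,P),4)); f["m_"+th]=b[1]
    if n=="mag":
        for th in("magnifier","lens","handle"):
            for d in env.search_frame(f,th)[:2]: print(th,d["xyz"],d["score"])
        b=maskof(f,"magnifier",P); f["m_mag"]=None if b is None else b[1]
pickle.dump(out,open("v.pkl","wb"))
I=[out[k]["image"][60:360,120:520] for k in out]
cv2.imwrite("pics/quad.png",np.vstack([np.hstack(I[:2]),np.hstack(I[2:])]))
E
```

```text
[-1.79998886e+02 -2.73924560e-04 -1.31670645e+01] 1.75
cam in tool [ 7.16777768e-02 -1.31368044e-04 -1.91734233e-01] [-2.64262423e-01 -4.87966460e-04  9.64450690e-01]
mag 0 [0.58661872 0.29965019 0.25      ] 4.1167
magnifier [0.5141, 0.2672, 0.0093] 0.65
magnifier [0.5338, -0.0311, 0.0359] 0.46
lens [0.5173, 0.2627, 0.012] 0.6
handle [0.5182, 0.2613, 0.0059] 0.9
block 0 [ 0.59113866 -0.04033969  0.25      ] 5.95
block 0.61 3808 [ 5.22800e-01 -4.46000e-02  9.12685e+01  7.87700e-01]
blank_low 0.66 1419 [ 5.293000e-01 -3.880000e-02  1.516906e+02  4.197000e-01]
blank 0 [ 0.65116672 -0.25535082  0.25      ] 7.2917
blank 0.65 1198 [ 0.6028 -0.2513 17.5491  0.8486]
template 0 [ 0.49416672 -0.27035082  0.25      ] 8.3667
template 0.61 1109 [  0.4449  -0.2699 140.1476   0.6883]
```

View pics/quad.png

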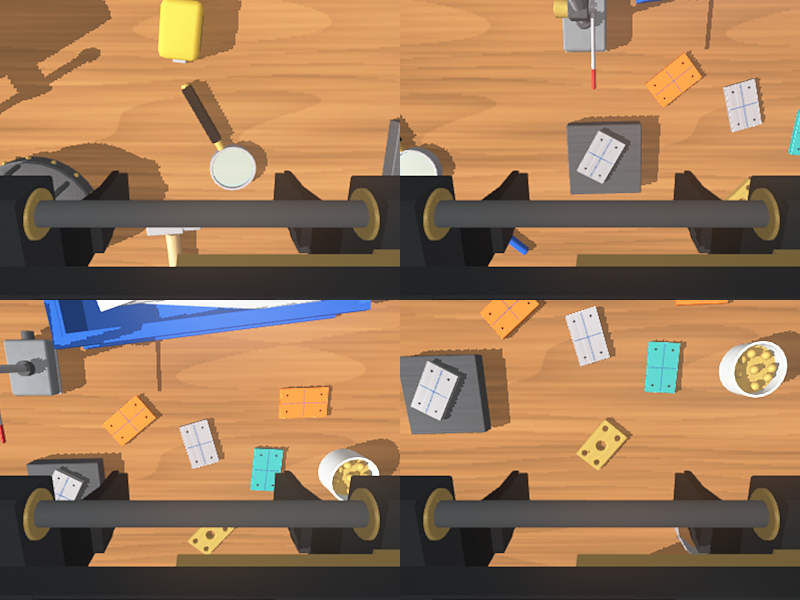

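The quad picture shows, in crop pixels: the grey blank at (198,443), clearly not the orange (130,418) or (304,401) or the turquoise (266,467). blank_low is on the block at (601,155), the brass template at (602,443), and the magnifier lens at (234,166) with its handle running up-left. The pointer's red tip is at (594,78), beyond the block. The choice is confirmed, so I'll start picking.

```bash
cat >> h.py <<'E'
def st(): 
    s=env.read_state(); return round(s["clock"],2),np.round(s["position"],4),round(s["opening"],3),np.round(s["force"],1),round(s["finger_force"],1)
def pick(x,y,yaw,z,op,force):
    env.gripper_to(op); env.goto([x,y,z+.06],down(yaw)); env.move_straight([x,y,z],rate=.12)
    env.gripper_to(0,force); print("grip",st()); env.move_straight([x,y,z+.11],rate=.2); print("lift",st())
def place(x,y,yaw,z,op):
    env.goto([x,y,z+.05],down(yaw)); env.move_straight([x,y,z+.004],rate=.1)
    hit=env.move_straight([x,y,z-.002],rate=.012,force_limit=3); print("placed",hit,st())
    env.gripper_to(op); print("open",st())
def squeeze(x,y,yaw,z,force,zup):
    env.gripper_to(1.0); env.goto([x,y,zup],down(yaw)); env.move_straight([x,y,z],rate=.1)
    env.gripper_to(0,force); print("squeeze",st()); env.gripper_to(1.0); env.move_straight([x,y,zup],rate=.15)
E
python3 - <<'E'
from h import *
B=(.5293,-.0388); Y=-28.3
pick(.6028,-.2513,17.5,.002,.75,30)
place(*B,Y,.035,.65)
squeeze(*B,Y,.028,10,.075)
squeeze(*B,Y+90 if env.inverse_kinematics([*B,.075],down(Y+90)) is not None else Y-90,.028,10,.1)
print(st())
f=env.grab_frame("wrist"); 
import pickle; 
E
```

```text
grip (11.89, array([ 0.6028, -0.2513,  0.002 ]), 0.01, array([ 0.6, -0.8, -0.8]), 0.0)
lift (12.59, array([ 0.6018, -0.2509,  0.1108]), 0.007, array([-0.2, -0.6, -0.1]), 0.0)
placed False (14.94, array([ 0.5293, -0.0388,  0.033 ]), 0.007, array([-0. , -0.7,  0.2]), 0.0)
open (16.08, array([ 0.5293, -0.0388,  0.033 ]), 0.648, array([-1.5, -0.5, -0.4]), 0.0)
squeeze (19.33, array([ 0.5293, -0.0388,  0.028 ]), 0.005, array([-0.1, -0.6,  0.6]), 0.0)
squeeze (25.32, array([ 0.5293, -0.0388,  0.028 ]), 0.006, array([ 0.4,  0.6, -1.1]), 0.0)
(27.48, array([ 0.5286, -0.0388,  0.0994]), 1.002, array([-0.2, -0.2,  0.1]), 0.0)
```

The gripper shut on nothing, so I'll look before doing more.

```bash
python3 - <<'E'
from h import *
w=env.grab_frame("wrist"); s=env.grab_frame("side")
a=w["image"][0:400,0:640]; b=cv2.resize(s["image"][120:345,240:440],None,fx=2,fy=2,interpolation=cv2.INTER_CUBIC)
print(env.read_state())
for n,f in(("w",w),("s",s)):
  for t in("blank","blank_low"):
    for d in env.search_frame(f,t)[:5]: print(n,t,np.round(d["xyz"],3),round(d["score"],2),np.round(proj(f,d["xyz"])))
cv2.imwrite("pics/a1.png",np.hstack([cv2.resize(a,(400,250)),b[:250]])if 0 else b)
cv2.imwrite("pics/a2.png",a)
print("tip px",proj(s,env.read_state()["position"]))
E
```

```text
{'clock': 27.625, 'joint_positions': array([ 1.33307041e+01,  1.80952521e+01, -2.02884166e+01, -1.72100833e-02,
       -5.17787922e+01,  1.38370443e+02]), 'qvel': array([ 0.0059177 ,  0.11975288,  0.36644018,  0.03928565, -0.13907603,
        0.01358892]), 'joint_torque': array([-5.05696732e-05, -3.29249060e+01,  1.58995736e+01,  3.44089039e+00,
        2.00669467e-02,  1.69820141e-04]), 'position': array([ 0.52832498, -0.03895353,  0.09865672]), 'tool_rot': array([-1.79869605e+02,  9.78418761e-02,  6.16905913e+01]), 'force': array([-0.44709085,  0.07988021,  0.12292751]), 'wrist_torque': array([-0.0660525 , -0.01704431, -0.01237384]), 'finger_force': 0.0, 'opening': 1.000556811058251}
w blank [ 0.636 -0.138  0.009] 0.67 [461. 232.]
w blank [ 0.537 -0.336  0.003] 0.54 [442. 397.]
w blank_low [ 0.532 -0.035  0.034] 0.76 [324. 200.]
s blank [ 0.666 -0.41   0.009] 0.72 [405. 338.]
s blank [ 0.559 -0.362  0.009] 0.71 [353. 326.]
s blank [ 0.603 -0.259  0.005] 0.7 [362. 296.]
s blank [ 0.638 -0.146  0.011] 0.69 [365. 265.]
s blank [ 0.553 -0.483  0.026] 0.68 [363. 364.]
s blank_low [ 0.528 -0.044  0.034] 0.83 [319. 240.]
tip px (np.float64(319.6430290930642), np.float64(219.6664502548624))
```

View pics/a1.png

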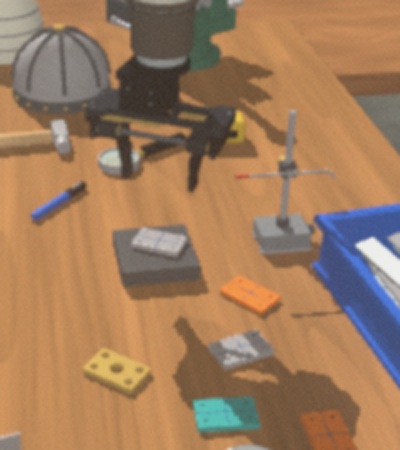

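View pics/a2.png

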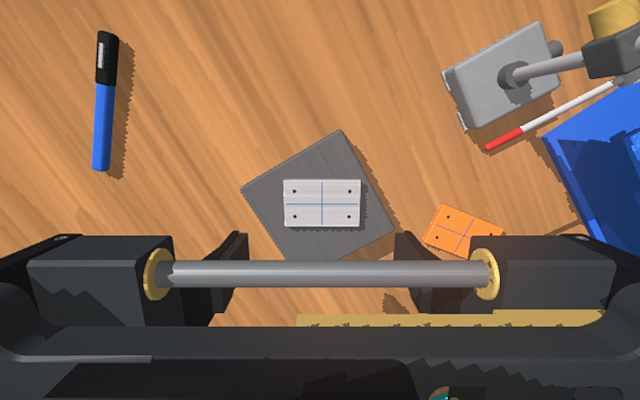

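Nothing was disturbed. In the side crop the fingertips are at (127,175) and (193,188), well above the projected TCP at (159,199), so the open tips sit higher than the TCP and my grip passed over the plates. In the wrist picture blank_low is still squarely on the block at (322,203). I'll find the bench by touch, then grip, and refit the poses from colour masks.

```bash
cat > pickb.py <<'E'
from h import *
import pickle
out=pickle.load(open("v.pkl","rb"))
def grey(f,near,z,lo):
    hsv=cv2.cvtColor(f["image"],cv2.COLOR_BGR2HSV); u,v=proj(f,[*near,z])
    if lo=="brass": m=(hsv[...,0]>18)&(hsv[...,0]<35)&(hsv[...,1]>90)&(hsv[...,2]>60)
    else: m=(hsv[...,1]<75)&(hsv[...,2]>lo)
    w=np.zeros_like(m); r=int(38); w[int(v)-r:int(v)+r,int(u)-r:int(u)+r]=1
    m=(m&w).astype(np.uint8); m=cv2.morphologyEx(m,cv2.MORPH_CLOSE,np.ones((7,7)))
    return m>0
P=(.07,.044,.008)
for n,near,z0,lo in(("blank",(.603,-.251),0,125),("block",(.529,-.039),.025,150),("template",(.445,-.27),0,"brass"),("blank",(.529,-.039),.025,150),("template",(.603,-.251),0,125),("template",(.529,-.039),.025,150)):
    m=grey(out[n],near,z0+.008,lo); 
    try: print(n,near,m.sum(),np.round(fitbox(out[n],m,P,z0,near),4))
    except Exception as e: print(n,near,e)
E
python3 pickb.py
```

```text
blank (0.603, -0.251) 1286 [ 0.6014 -0.2506 16.7172  0.3661]
block (0.529, -0.039) 1404 [  0.5279  -0.0376 -28.4537   0.4378]
template (0.445, -0.27) 1207 [  0.4437  -0.2695 140.3375   0.4937]
blank (0.529, -0.039) 631 [ 5.43500e-01 -2.96000e-02  6.34366e+01  5.04850e+00]
template (0.603, -0.251) 1711 [ 0.6016 -0.2507 16.5482  0.2977]
template (0.529, -0.039) 1704 [  0.528   -0.0359 -28.9418   1.6438]
```

```bash
cat >> h.py <<'E'
def tpick(x,y,yaw,force=30,op=.6,z0=.025):
    env.gripper_to(op); env.goto([x,y,z0],down(yaw))
    hit=env.move_straight([x,y,-.03],rate=.03,force_limit=3); s=st(); print("touch",hit,s)
    zc=s[1][2]; env.move_straight([x,y,zc+.0025],rate=.05)
    env.gripper_to(0,force); print("grip",st()); return zc
E
python3 - <<'E'
from h import *
zc=tpick(.6015,-.2506,16.7)
E
```

```text
touch False (31.62, array([ 0.6016, -0.2506, -0.0298]), 0.6, array([0.2, 1.2, 0. ]), 0.0)
grip (32.22, array([ 0.6015, -0.2506, -0.0273]), 0.497, array([ 0.3, -0.9,  1. ]), 30.0)
```

```bash
python3 - <<'E'
from h import *
p=env.read_state()["position"]
env.move_straight([p[0],p[1],.04],rate=.2); s=st(); print("lift",s)
if s[2]>.4:
    x,y,Y,z=.528,-.0378,-28.5,.0057
    env.goto([x,y,z+.025],down(Y)); env.move_straight([x,y,z+.003],rate=.1)
    print(env.move_straight([x,y,z-.003],rate=.02,force_limit=3),st())
    zc=env.read_state()["position"][2]
    env.gripper_to(.58); env.move_straight([x,y,zc-.006],rate=.1); env.gripper_to(0,12); print("sq",st())
    env.gripper_to(.62); env.move_straight([x,y,.05],rate=.25); print(st())
E
```

```text
lift (32.7, array([ 0.6008, -0.2502,  0.0394]), 0.5, array([-0.1,  0.5, -2.8]), 30.0)
True (34.43, array([ 0.5291, -0.0379,  0.0056]), 0.499, array([-1.5, -0.7,  4.8]), 30.0)
sq (35.47, array([ 5.28e-01, -3.78e-02, -4.00e-04]), 0.504, array([ 0.2, -1.2, -0.4]), 12.0)
(36.34, array([ 0.5289, -0.0375,  0.0514]), 0.617, array([ 0. ,  0.1, -0.6]), 0.0)
```

```bash
python3 - <<'E'
from h import *
import pickle
x,y,Y=.4437,-.2695,-39.7
env.goto([x,y,.005],down(Y)); env.move_straight([x,y,-.0275],rate=.1); env.gripper_to(0,30); print("grip",st())
env.move_straight([x,y,.05],rate=.25); s=st(); print("lift",s)
if s[2]>.4:
    x,y,Y,z=.528,-.0378,-28.5,.0137
    env.goto([x,y,z+.025],down(Y)); env.move_straight([x,y,z+.003],rate=.1)
    print(env.move_straight([x,y,z-.003],rate=.02,force_limit=3),st())
    zc=env.read_state()["position"][2]
    env.gripper_to(.58); env.move_straight([x,y,zc-.008],rate=.1); env.gripper_to(0,12); print("sq",st())
    env.gripper_to(.62); env.move_straight([x,y,.06],rate=.25); print(st())
    f=env.grab_frame("wrist"); g=env.grab_frame("side"); h=env.grab_frame("scene")
    pickle.dump((f,g,h),open("v2.pkl","wb"))
    a=f["image"][110:310,200:460]; b=g["image"][180:280,270:430]; c=h["image"][170:270,260:420]
    R=lambda i,k:cv2.resize(i,k,interpolation=cv2.INTER_CUBIC)
    cv2.imwrite("pics/b1.png",np.hstack([R(a,(416,320)),np.vstack([R(b,(320,200)),R(c,(320,200))])[:320]]))
    cv2.imwrite("pics/b1.png",np.vstack([R(a,(520,400))[:, :],np.hstack([R(b,(260,162)),R(c,(260,162))])]))
E
```

```text
grip (38.18, array([ 0.4443, -0.2696, -0.0268]), 0.499, array([0. , 1.2, 3.7]), 30.0)
lift (38.64, array([ 0.4434, -0.2693,  0.0505]), 0.497, array([ 0.4,  0.2, -1.7]), 30.0)
True (40.25, array([ 0.5289, -0.0382,  0.0142]), 0.493, array([-0.2, -0.2,  4.2]), 30.0)
sq (41.28, array([ 0.528 , -0.0378,  0.0061]), 0.505, array([ 1.1,  0.3, -1.3]), 12.0)
(42.17, array([ 0.5288, -0.0375,  0.0613]), 0.617, array([-0.5,  0.8, -0.4]), 0.0)
```

View pics/b1.png

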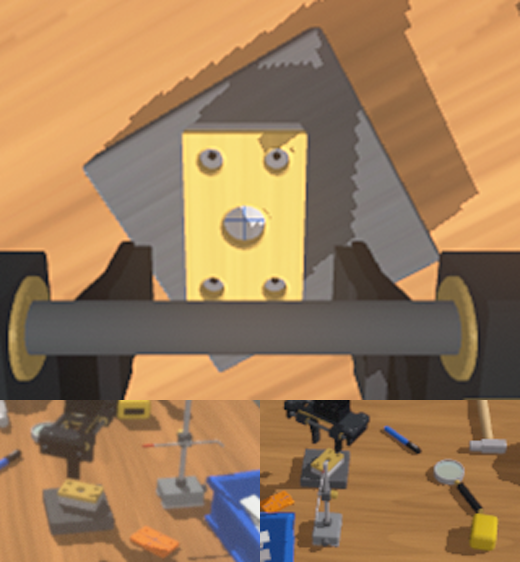

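The picture shows the template squarely on the two blanks: middle hole at (244,225) with the scribed cross showing through it, corner holes over the punch marks, and lower edges flush except possibly a sliver at (303,150). Next I'll work out the magnifier and pointer tip offline, which costs no robot time.

```bash
python3 - <<'E'
from h import *
import pickle
V=pickle.load(open("v.pkl","rb")); F2=pickle.load(open("v2.pkl","rb"))
views=[("w_"+k,V[k]) for k in V]+[("w2",F2[0]),("side",F2[1]),("scene",F2[2])]
obs=[]
for n,f in views:
    h=cv2.cvtColor(f["image"],cv2.COLOR_BGR2HSV)
    m=(((h[...,0]<6)|(h[...,0]>174))&(h[...,1]>140)&(h[...,2]>70)).astype(np.uint8)
    u,v=proj(f,[.645,-.045,.135]); w=np.zeros_like(m); r=60
    w[max(0,int(v)-r):max(0,int(v)+r),max(0,int(u)-r):max(0,int(u)+r)]=1; m&=w
    ys,xs=np.nonzero(m)
    if len(xs)<3: print(n,"none"); continue
    # end nearest the block
    b=np.array(proj(f,[.528,-.038,.135])); d=np.hypot(xs-b[0],ys-b[1]); i=d.argsort()[:2]
    print(n,len(xs),(xs.min(),xs.max(),ys.min(),ys.max()),"tip",xs[i].mean(),ys[i].mean())
    obs.append((n,f,xs[i].mean(),ys[i].mean()))
def res(X,O): return np.ravel([np.array(proj(f,X))-(u,v) for _,f,u,v in O])
for sel in (["w_block","side","scene"],["w_block","side"],["w_block","w_blank","w2"],["side","scene"],None):
    O=[o for o in obs if sel is None or o[0] in sel]
    if len(O)<2: continue
    r=least_squares(res,[.645,-.045,.135],args=(O,),loss="soft_l1"); print(sel,np.round(r.x,4),np.round(r.fun,1))
f=V["mag"]; m=f["m_mag"]; print("mag mask",None if m is None else m.sum())
h=cv2.cvtColor(f["image"],cv2.COLOR_BGR2HSV)
cv2.imwrite("pics/mag.png",cv2.resize(f["image"][130:260,270:400],None,fx=4,fy=4,interpolation=cv2.INTER_NEAREST))
pl=(h[...,1]<80); w=np.zeros_like(pl); w[190:260,322:392]=1
q=cv2.morphologyEx((pl&w).astype(np.uint8),cv2.MORPH_OPEN,np.ones((5,5))); 
n_,l,s_,c_=cv2.connectedComponentsWithStats(q); k=1+np.argmax(s_[1:,4]); print("lens",s_[k],c_[k],atz(f,*c_[k],.010))
c=max(cv2.findContours((l==k).astype(np.uint8),0,1)[0],key=len); e=cv2.minEnclosingCircle(c);print(e,atz(f,*e[0],.012))
hd=(h[...,2]<75); w=np.zeros_like(hd); w[140:205,300:350]=1
q=cv2.morphologyEx((hd&w).astype(np.uint8),cv2.MORPH_OPEN,np.ones((3,3)));n_,l,s_,c_=cv2.connectedComponentsWithStats(q); k=1+np.argmax(s_[1:,4]); print("handle",s_[k],c_[k],atz(f,*c_[k],.016))
E
```

```text
w_mag 93 (np.int64(630), np.int64(639), np.int64(125), np.int64(144)) tip 631.5 144.0
w_block 56 (np.int64(312), np.int64(314), np.int64(130), np.int64(148)) tip 313.5 148.0
w_blank 69 (np.int64(119), np.int64(124), np.int64(185), np.int64(202)) tip 123.5 202.0
w_template 111 (np.int64(71), np.int64(79), np.int64(26), np.int64(48)) tip 78.5 48.0
w2 619 (np.int64(146), np.int64(183), np.int64(20), np.int64(74)) tip 181.0 73.5
side none
scene none
['w_block', 'w_blank', 'w2'] [ 0.6365 -0.0306  0.1228] [-0.4  0.3  0.3  0.1 -0.  -0.2]
None [ 0.6364 -0.0308  0.1232] [-0.2 -0.5 -0.2  0.4  0.3  0.2 -0.5  1.2  0.  -0.5]
mag mask 2624
lens [ 330  204   46   46 1677] [352.38640429 227.13357185] [0.50045581 0.25158202 0.01      ]
((352.2547302246094, 226.99057006835938), 23.53786849975586) [0.50142222 0.25202005 0.012     ]Traceback (most recent call last):
  File "<stdin>", line 30, in <module>
    return _wrapfunc(a, 'argmax', axis=axis, out=out, **kwds)
    return bound(*args, **kwds)
ValueError: attempt to get argmax of an empty sequence
```

View pics/mag.png

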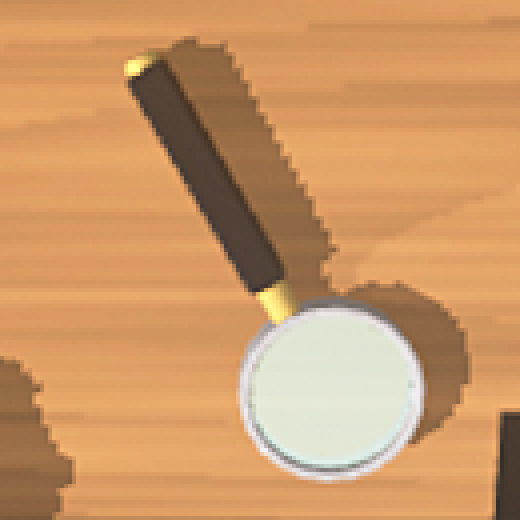

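The crop shows the magnifier rim centred at about (332,390) and the handle's black part running from (148,73) to (266,283). Next comes squeezing the stack square along its length, then picking up the magnifier.

```bash
python3 - <<'E'
from h import *
import pickle
V=pickle.load(open("v.pkl","rb")); F2=pickle.load(open("v2.pkl","rb")); f=V["mag"]
print("side tip proj",proj(F2[1],[.6364,-.0307,.1232]),"scene",proj(F2[2],[.6364,-.0307,.1232]))
for n,g in(("side",F2[1]),("scene",F2[2])):
    u,v=map(int,proj(g,[.6364,-.0307,.1232])); h=g["image"][v-8:v+9,u-8:u+20].astype(int)
    r=h[...,2]-(h[...,1]+h[...,0])//2; base=np.median(r); ys,xs=np.nonzero((r>base+30)&(h[...,1]<h[...,0]+25)); print(n,len(xs),[(x+u-8,y+v-8) for x,y in zip(xs,ys)][:14])
T=lambda x,y,z:atz(f,270+(x+.5)/4-.5,130+(y+.5)/4-.5,z)
L=T(332,391,.014); a=T(148,73,.016); b=T(266,283,.016)
th=np.arctan2(*(L-a)[[1,0]]); th2=np.arctan2(*(b-a)[[1,0]]); print("lens",L,a,b,np.degrees([th,th2]),np.linalg.norm((L-a)[:2]),np.linalg.norm((L-b)[:2]))
# squeeze along the length
x,y=.528,-.0378
env.gripper_to(1.0); env.goto([x,y,.05],down(61.5)); print(env.move_straight([x,y,.0],rate=.09,force_limit=5),st())
env.gripper_to(0,12); print("sq",st()); env.gripper_to(1.0)
env.move_straight([x,y,.06],rate=.25); print(st())
f=env.grab_frame("wrist"); pickle.dump(f,open("v3.pkl","wb"))
hsv=cv2.cvtColor(f["image"],cv2.COLOR_BGR2HSV)
m=((hsv[...,0]>18)&(hsv[...,0]<35)&(hsv[...,1]>90)&(hsv[...,2]>60)).astype(np.uint8); u,v=map(int,proj(f,[x,y,.049])); w=np.zeros_like(m); w[v-65:v+65,u-65:u+65]=1
m=cv2.morphologyEx(m&w,cv2.MORPH_CLOSE,np.ones((15,15))); print("template now",np.round(fitbox(f,m>0,(.07,.044,.008),.041,(x,y)),4))
cv2.imwrite("pics/c1.png",f["image"])
E
```

```text
side tip proj (np.float64(357.12728140242956), np.float64(208.4256908181264)) scene (np.float64(299.2149046133539), np.float64(212.20073951805298))
side 0 []
scene 3 [(np.int64(315), np.int64(204)), (np.int64(298), np.int64(214)), (np.int64(314), np.int64(215))]
lens [0.50151911 0.25165432 0.014     ] [0.62320288 0.32120296 0.016     ] [0.54534216 0.27789793 0.016     ] [-150.24977418 -150.91780585] 0.14015688652389047 0.05108020011175263
False (45.28, array([ 5.284e-01, -3.780e-02,  2.000e-04]), 0.997, array([-0.4, -0.2, -0.4]), 0.0)
sq (45.74, array([ 0.5287, -0.0377,  0.0006]), 0.801, array([0.7, 0.4, 2.1]), 12.0)
(46.77, array([ 0.5286, -0.0376,  0.0612]), 0.999, array([-0.4, -0.5, -0.8]), 0.0)
template now [ 5.279000e-01 -3.780000e-02  1.512694e+02  3.295000e-01]
```

View pics/c1.png

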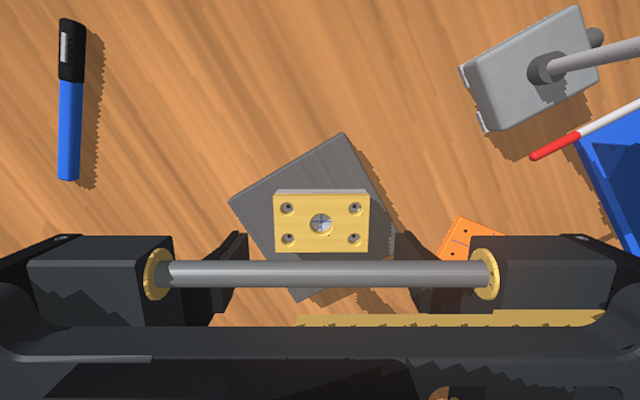

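The stack is flush, with the template at (321,223) and its middle hole over the cross. Now the magnifier.

```bash
python3 - <<'E'
from h import *
import pickle
env.gripper_to(.34,45)
x,y=.5711,.2911
p=env.read_state()["position"]; env.move_straight([p[0],p[1],.09],rate=.3)
env.goto([x,y,.03],down(29.5)); hit=env.move_straight([x,y,-.019],rate=.07,force_limit=4); print(hit,st())
env.gripper_to(0,45); s=st(); print("grip",s)
z=s[1][2]; env.move_straight([x,y,z+.06],rate=.15); print(st())
V=pickle.load(open("v.pkl","rb")); F2=pickle.load(open("v2.pkl","rb")); w3=pickle.load(open("v3.pkl","rb")); O=[]
for n,f in[("block",V["block"]),("blank",V["blank"]),("tmpl",V["template"]),("w2",F2[0]),("w3",w3)]:
    h=cv2.cvtColor(f["image"],cv2.COLOR_BGR2HSV)
    m=(((h[...,0]<6)|(h[...,0]>174))&(h[...,1]>140)&(h[...,2]>70)).astype(np.uint8)
    u,v=map(int,proj(f,[.6364,-.031,.123])); w=np.zeros_like(m); w[max(0,v-40):v+40,max(0,u-40):u+40]=1
    ys,xs=np.nonzero(m&w); b=np.array(proj(f,[.528,-.038,.123])); d=np.hypot(xs-b[0],ys-b[1]); i=d.argsort()[:3]
    O.append((f,xs[i].mean(),ys[i].mean()))
r=least_squares(lambda X:np.ravel([np.array(proj(f,X))-(u,v) for f,u,v in O]),[.636,-.031,.123],loss="soft_l1"); print(np.round(r.x,4),np.round(r.fun,1))
print("z grip",z)
E
```

```text
False (50.35, array([ 0.5714,  0.2914, -0.0188]), 0.339, array([ 0.3, -0.1, -0.1]), 0.0)
grip (50.78, array([ 0.5713,  0.2913, -0.0185]), 0.17, array([-0.4, -0.4,  1.8]), 45.0)
(51.33, array([0.5704, 0.2908, 0.0409]), 0.175, array([-0.5, -0.4, -0.9]), 45.0)
[ 0.6363 -0.031   0.1233] [-0.2  0.8  0.9  0.3  0.2  1.3 -0.1 -0.2  0.4 -0.5]
z grip -0.0185
```

```bash
python3 - <<'E'
from h import *
import pickle
env.move_straight([.5711,.2911,.11],rate=.25)
t=np.radians(-75); L=np.array([.528,-.0378]); g=L-.08*np.array([np.cos(t),np.sin(t)])
env.goto([*g,.11],down(105)); env.move_straight([*g,.0965],rate=.05); env.dwell(.3); print(st(),env.read_state()["tool_rot"])
F={n:env.grab_frame(n) for n in("wrist","side","scene")}; pickle.dump(F,open("v4.pkl","wb"))
print({n:(np.round(proj(f,[*L,.1235]),1),np.round(proj(f,[*L,.049]),1),np.round(proj(f,[.6363,-.031,.1233]),1)) for n,f in F.items()})
for n,f in F.items():
    for th in("lens",):
        for d in env.search_frame(f,th)[:2]: print(n,th,np.round(d["xyz"],4),d["score"])
R=lambda i,k:cv2.resize(i,k,interpolation=cv2.INTER_CUBIC)
s=F["side"]["image"][175:275,280:420]; c=F["scene"]["image"][150:250,240:380]
cv2.imwrite("pics/d1.png",np.vstack([np.hstack([R(s,(392,280)),R(c,(392,280))]),R(F["wrist"]["image"],(784,490))[170-0:490-0][:310]]))
E
```

```text
(53.93, array([0.5074, 0.0395, 0.0967]), 0.173, array([ 0.3, -0.1, -0.7]), 45.0) [ 1.79968609e+02 -4.01041705e-03  1.04997099e+02]
{'wrist': (array([321.7, 355. ]), array([321.4, 293.5]), array([473.4, 379.9])), 'side': (array([319.3, 212. ]), array([319.1, 234.6]), array([357.1, 208.4])), 'scene': (array([300.9, 192.1]), array([301.3, 206.6]), array([299.1, 212.2]))}
wrist lens [0.5005 0.0647 0.132 ] 0.75
side lens [ 0.5206 -0.0427  0.128 ] 0.83
side lens [0.3905 0.1283 0.014 ] 0.42
scene lens [ 0.5272 -0.0262  0.1264] 0.82
```

View pics/d1.png

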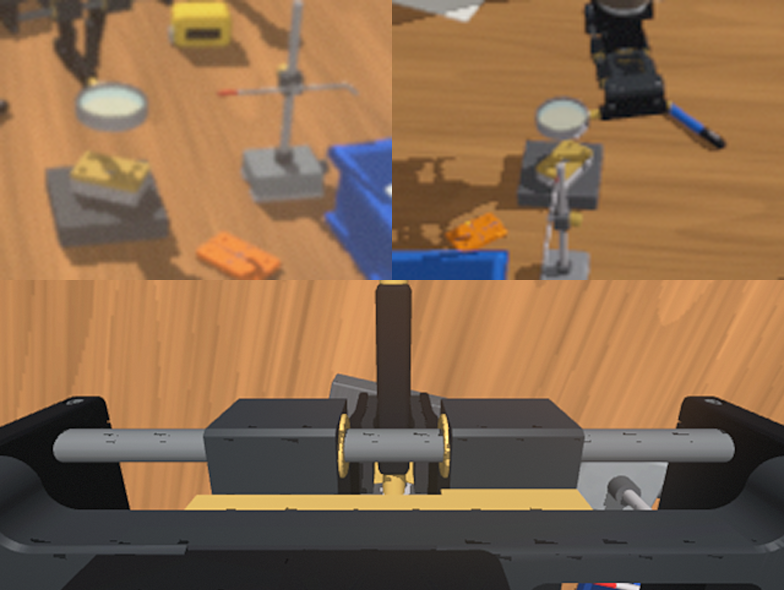

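```bash
python3 - <<'E'
from h import *
import pickle
F=pickle.load(open("v4.pkl","rb")); C={}
for n in("side","scene"):
    f=F[n]; h=cv2.cvtColor(f["image"],cv2.COLOR_BGR2HSV); u,v=map(int,proj(f,[.528,-.038,.1235]))
    m=(h[...,1]<75).astype(np.uint8); w=np.zeros_like(m); w[v-11:v+12,u-18:u+19]=1; m&=w
    m=cv2.morphologyEx(m,cv2.MORPH_CLOSE,np.ones((3,3))); _,l,s,_=cv2.connectedComponentsWithStats(m); m=(l==1+np.argmax(s[1:,4])).astype(np.uint8)
    m=cv2.morphologyEx(m,cv2.MORPH_OPEN,cv2.getStructuringElement(2,(5,5)))
    print(n,u,v,m.sum()); print("\n".join("".join(".#"[k] for k in r) for r in m[v-12:v+13,u-19:u+20]))
    M=cv2.resize(m,None,fx=4,fy=4,interpolation=0); c=max(cv2.findContours(M,0,1)[0],key=len); c=max(cv2.findContours(M,0,cv2.CHAIN_APPROX_NONE)[0],key=len)[:,0]
    C[n]=(c+.5)/4-.5
a=np.linspace(0,2*np.pi,48,endpoint=False)
S=np.array([[.036*np.cos(t),.036*np.sin(t),k] for t in a for k in(-.008,.008)])
def res(p,names,tilt=False):
    X=S
    if tilt: X=Rn.from_euler('zyx',[np.radians(-75),p[3],p[4]]).apply(S)
    X=X+p[:3]; o=[]
    for n in names:
        H=cv2.convexHull(np.array([proj(F[n],x) for x in X],np.float32)); o+=[cv2.pointPolygonTest(H,(float(x),float(y)),True) for x,y in C[n]]
    return o
k=dict(loss="soft_l1",f_scale=.5,diff_step=1e-3)
for nm in(["side","scene"],):
    r=least_squares(res,[.528,-.038,.1235],args=(nm,),**k); print(nm,np.round(r.x,4),np.std(r.fun))
    r=least_squares(res,[*r.x,.01,.01],args=(nm,True),loss="soft_l1",f_scale=.5,diff_step=1e-2); print(np.round(r.x[:3],4),np.degrees(r.x[3:]),np.std(r.fun))
E
```

```text
side 319 212 366
.......................................
.......................................
.......................................
.......................................
...................#...................
..............############.............
...........#################...........
.........#####################.........
........#######################........
........########################.......
.......#########################.......
.......##########################......
.......##########################......
.......##########################......
.......#########################.......
.......#########################.......
........########################.......
........########################.......
.........######################........
..........####################.........
............################...........
................#########..............
.......................................
.......................................
.......................................
scene 300 192 270
.......................................
.........................
[... 368 characters left out ...]
......
...........##################..........
...........##################..........
...........##################..........
...........##################..........
...........##################..........
...........#################...........
............################...........
............##############.............
............############...............
..........#########....................
..........########.....................
..........########.....................
............####.......................
.......................................
['side', 'scene'] [ 0.5282 -0.0401  0.1225] 1.2201595213068415
[ 0.5284 -0.04    0.1224] [ 1.95816855 -3.02471707] 1.1822808537288163
```

The fit puts the lens about 1.5 mm too far in −y and otherwise level and at the right height. I'll nudge it and hand in.

```bash
python3 - <<'E'
from h import *
t=np.radians(-75); g=np.array([.528,-.0378])-.08*np.array([np.cos(t),np.sin(t)])+[0,.0013]
env.move_straight([*g,.0968],rate=.01); env.dwell(1.0); s=env.read_state(); print(st(),np.abs(s["qvel"]).max())
print(env.close_job(),)
E
```

```text
(55.52, array([0.5073, 0.0408, 0.0968]), 0.172, array([ 0.4, -0.3, -1.4]), 45.0) 0.09705055001041187
the job is handed in; nothing more can be done
None
```

I handed the job in at about 55.5 s: both blanks and the template are stacked flush, and the arm is holding the magnifier over the middle hole at the pointer's height, about 123 mm (camera accuracy about 2 mm). My first grip closed on nothing and cost about 16 s, and I didn't re-check the lens by camera after a last 1.3 mm centring nudge.

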